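# Stand a tipped sample tube up and hold it on the vortex mixer

### The arm

A 7-joint arm with a two-finger parallel gripper is mounted at the origin on the work surface. World frame = base frame: x ahead of the robot, y to its left, z up, the work surface at z = 0. Lengths are in m, angles in rad, forces in N, time in s.
With the tool pointing down it reaches from about 0.4 to 0.85 m from the base axis. Payload 6.9 kg.
Tool frame: the origin (TCP) lies midway between the tips of the shut fingers; the grasp point (between the pads) lies 19 mm behind it (arm.hold_point_z is the distance from the TCP to the grasp point, in m); z points along the fingers, y is the direction in which the jaws open and shut (so a half turn about z gives the same grasp; the last joint's range is limited). The gripper opens to 85 mm and grips with 20 to 120 N. Pads are 22 mm wide; open, the fingers measure 114 mm over their backs; the gripper's body (76 mm by 85 mm) begins 54 mm behind the grasp point. The pads swing forward as they close: fully open they stand 13 mm farther back than shut.
Start: joints at [0.105, 0.507, -0.238, 1.5, 0.126, 1.149, -0.155], TCP at [0.625, -0, 0.231] pointing down, gripper open.
Joint ranges: [-3.08, 3.08], [-0.24, 2.05], [-1.43, 1.35], [0, 2.5], [-1.52, 4.66], [0.17, 1.96], [-2.89, 2.89]. Speed limits (rad/s): [2.39, 2.39, 3.14, 3.14, 3.14, 3.14, 3.14].

### API

Orientations are given as [roll, pitch, yaw] about the fixed x, y, z axes, in that order (R = Rz(yaw) Ry(pitch) Rx(roll)).
In Python, from workcell import arm gives the robot as it stands.
- The arm moves only by the tool apply_moves, never from a script. Its argument "targets" is a list of rows, each a list of 2 entries, a list of its own where there are three numbers: the shift along the tool's x, y, z in mm, then the turn, a rotation vector about the tool's x, y, z in degrees. A call has 1 to 8 rows; each row shifts and turns the commanded pose from where the row before left it, along the tool's axes as they then stand; what a row does not reach is not made up. A row lasts 1/10 s, in which the tool goes at most 50 mm and 8.59 degrees, less where a joint would pass 70% of its speed; a pose out of reach is approached as far as the arm can. A call with a gripper value outside its range is refused whole. "claw" is the finger opening in mm, from 0 to 85.4, set as the call begins (left out, the last holds). The fingers move at their own pace and stop on an object; the grip force is fixed at half the most. Time passes only in rows, so rows that do not move let the fingers close. It gives the time, the measured TCP pose, the force and the opening at its end, in the units of the state.
- arm.read_state(): the state, without advancing time (a new reading comes with each control period).
- arm.snapshot(name): name is "scene" or "side" or "wrist"; returns a dict with "frame" (480x640x3 uint8, red, green, blue), "fov_y" (degrees; the focal length in pixels is half the picture's height over the tangent of half this angle, whatever the lens; pixels are square), "cx", "cy" (the principal point, pixels), "R" (3x3) and "t" (3): a world point X has camera coordinates R X + t; the wrist camera has in their place "hand_eye" (4x4, takes a point from camera to tool coordinates, whose origin is the TCP and whose axes are the flange's). Camera axes: x right, y down, z forward; pixel columns grow to the right and rows downward; lengths in m; the calibration is good to about 2 mm. A picture is of the moment at which its call begins: read the wrist's pose just before it. There is no depth.
- arm.job_done(): hands the job in, once; it reports no verdict.
Trained networks look in a picture, given as the dict that the camera call returned (one of the last four; its "shot" number tells which), for a name from the list of things; names that differ only in an ending like _2 or _b are one class to them, and where a whole thing is asked for, a point or a joint stands for the part that bears it (a point fixed in the world has none). Each returns a list of dicts, best first, with "p" (0 to 1); they miss things now and then, are a little off and sometimes report something else, mostly with a low value. They report only what shows in the picture. A call takes as long as a camera call. They do not tell look-alikes from the thing itself.
- arm.trace(picture, target): "region" (480x640 bool, what is visible of it) and "extent" ([left, top, width, height] in pixels, round what is visible of it).
- arm.tip_of(picture, target): "uv" ([column, row] in pixels: a listed point, or the origin of a listed thing).
The state is a dict: "clock": time; "joint_positions": joint angles; "qvel": joint speeds; "effort": joint torques, N m; "tool_pos": TCP position; "eef_rot": TCP orientation; "wrist_force": force on the tool from outside, world axes, zero at the start; "torque": the same for the moment, N m; "width": opening from 0.0 (shut) to 1.0 (fully open).
Only numpy, scipy, OpenCV 4.12 (cv2) and the standard library are available. Lean on these libraries where they do the work, as an engineer would, in place of code of your own. Each camera call takes 0.05 s, during which the arm holds its last target.

### The job

One sample tube has tipped over among its neighbours in the blue tray. Stand it upright, carry it to the vortex mixer and, keeping hold of it cap up, press its foot straight down into the rubber cup so that the cup sinks about 5 mm, short of its bottom stop at 8 mm: that runs the mixer. Hold it there for three seconds and finish still holding it pressed down; leave the other tubes standing where they are and do not press the cup with the gripper itself.

Things in the scene. Friction and masses are not known exactly. Their poses are not given: they have to be found in the camera images.
- fallen_tube: The only tube lying down: closed, rigid, 93 mm long, 30 to 65 g; white body 28 mm diameter with paper label, black ribbed cap 32 mm diameter. Origin: centre of its flat foot; z runs along the tube, cap from z = 79 to 93 mm. Lies in the wide lane, axis about 15 mm above the tray's floor, cap end 1.5 degrees higher and turned to the tray's -x side (within 35 degrees of straight across the lane).
- tube_a: An identical sample tube standing upright in the tray, cap up (in the wide lane, at the end towards the tray's -y); not part of the job. Origin: centre of its foot, z up through the cap. Loose, easily knocked over.
- tube_b: An identical sample tube standing upright in the tray, cap up (in the wide lane, at the end towards the tray's +y); not part of the job. Origin: centre of its foot, z up through the cap. Loose, easily knocked over.
- tube_c: An identical sample tube standing upright in the tray, cap up (in the narrow lane, towards the tray's -y end); not part of the job. Origin: centre of its foot, z up through the cap. Loose, easily knocked over.
- tube_d: An identical sample tube standing upright in the tray, cap up (in the narrow lane, towards the tray's +y end); not part of the job. Origin: centre of its foot, z up through the cap. Loose, easily knocked over.
- tray: Shallow blue plastic tray, 230 (x) by 360 (y) mm, fixed. Origin: centre of its underside, on the table. Floor 3 mm thick, rim 22 mm above the table, walls 4 mm. A low partition along y (4 mm thick, at x = +43 mm, top 15 mm above the table) leaves a wide lane, 150 mm, on the -x side and a narrow one, 64 mm, on the +x side.
- mixer: Touch-start vortex mixer, fixed: white and grey housing 160 (x) by 122 (y) mm, 86 mm high, a grey rubber boot on top up to 114 mm, above it a black rubber cup on a steel shaft. Sloping panel with dial and switch on its -x side. Origin: centre of its underside, on the table; the cup's axis is the mixer's z axis.
- cup_seat (a point): Centre of the flat floor inside the mixer's rubber cup, on which the tube's foot stands; moves down with the cup. With the cup up it is 140 mm above the table. The cup's rim is 14 mm above it, 51 mm outside diameter; the bore is about 37 mm wide at the floor and 41 mm at the rim.
- cup (a joint): How far the spring-loaded cup is pressed straight down, in m: 0 is up (the start), 0.008 is its bottom stop. Spring: about 1.3 N starts it moving, then 0.9 N per mm (about 6 N at 5 mm, 8.5 N at the stop). The weight of a tube alone does not sink it, and it springs back when let go.
There are look-alikes about, which are no part of the job. Leave any orange look-alike of the fallen_tube alone.

How it is judged:
On the way, in this order (a step that is already met when the one before it is completed fails the run):
1. the tipped tube has been stood upright, cap up (angle between fallen_tube's own z axis and vertical below 0.3 rad), for 0.2 s.
2. the tube, held upright in the fingers with its foot in the cup, has kept the cup pressed 3 to 7 mm down for 2 s (value of joint cup between 0.003 and 0.007 m and horizontal distance between fallen_tube and cup_seat below 0.008 m and z of fallen_tube in the frame of cup_seat below 0.004 m and angle between fallen_tube's own z axis and vertical below 0.2 rad and contact force between fallen_tube and mixer above 2 N and contact force between the fingers and fallen_tube above 2 N and contact force between each of the arm, the fingers and mixer below 0.5 N), for 2 s.
At the end, for the whole second after the job is handed in: The gripped tube alone keeps the cup pressed 3 to 7 mm with over 2 N: foot on the cup floor within 8 mm of centre, cap up within 0.2 rad, at rest; the robot does not touch the mixer; the four other tubes stand within 0.1 rad of upright, none moved over 30 mm (all of step 2 and linear speed of fallen_tube below 0.02 m/s and angle between each of tube_a, tube_b, tube_c, tube_d's own z axis and vertical below 0.1 rad); the arm keeps its last pose, push and grip.
It fails at once if another tube was knocked over or shifted more than 30 mm (angle between any of tube_a, tube_b, tube_c, tube_d's own z axis and vertical above 0.5 rad or distance of any of tube_a, tube_b, tube_c, tube_d from where it was at the start of the episode above 0.03 m).
It also fails if it takes over 48 s, if anything falls off the work surface, if the arm or the gripper's body presses on something with over 40 N, if the wrist force passes 120 N, or if a joint passes its speed limit or range.

## Working session

There is one attempt and no reset: what is moved stays moved. The work goes in short steps, Python scripts to look and compute and a tool call to move; the robot and the scene stay as the last step left them, time stands still between calls to the robot, and variables do not carry over. Pictures are saved under pics/ and viewed, and the job is handed in when it is done.

Besides the shell and the picture viewer there is one more tool, called as name(argument=value, ...), one argument or row to a line, values as JSON. apply_moves: Moves the arm, as the interface text tells. Its arguments: {"type":"object","properties":{"targets":{"type":"array","items":{"type":"array"}},"claw":{"type":"number"}},"required":["targets"]}

```bash
ls; mkdir -p pics; cat > h.py <<'E'
import numpy as np, cv2
from workcell import arm
def save(p,n): cv2.imwrite(f'pics/{n}.png', cv2.cvtColor(p['frame'],cv2.COLOR_RGB2BGR))
def K(p):
    f=240/np.tan(np.radians(p['fov_y'])/2); return f,p['cx'],p['cy']
def ray(p,uv):
    f,cx,cy=K(p); R=np.array(p['R']);t=np.array(p['t'])
    d=R.T@np.array([(uv[0]-cx)/f,(uv[1]-cy)/f,1]); return -R.T@t,d
def onz(p,uv,z):
    o,d=ray(p,uv); return o+d*(z-o[2])/d[2]
def proj(p,X):
    f,cx,cy=K(p); c=np.array(p['R'])@np.array(X)+np.array(p['t']); return np.array([cx+f*c[0]/c[2],cy+f*c[1]/c[2]])
def tri(ps,uvs):
    A=np.zeros((3,3));b=np.zeros(3)
    for p,u in zip(ps,uvs):
        o,d=ray(p,u); d=d/np.linalg.norm(d); M=np.eye(3)-np.outer(d,d); A+=M;b+=M@o
    return np.linalg.solve(A,b)
E
python3 - <<'E'
from h import *
s=arm.read_state(); print(s)
for n in ['scene','side']:
    p=arm.snapshot(n); save(p,n+'0'); print(n,{k:v for k,v in p.items() if k!='frame'})
    for t in ['fallen_tube','tray','mixer','cup_seat']:
        print(t,'tip',[(np.round(r['uv'],1).tolist(),round(r['p'],2)) for r in arm.tip_of(p,t)][:6])
        if t in('fallen_tube',): print(t,'tr',[(r['extent'],round(r['p'],2),int(r['region'].sum())) for r in arm.trace(p,t)][:6])
E
```

```text
pics
{'clock': 0.0, 'joint_positions': array([ 0.10548026,  0.50827702, -0.23753605,  1.50117121,  0.12569237,
        1.14888769, -0.15480693]), 'qvel': array([-0.00088798, -0.00010092, -0.00133412,  0.00178686, -0.00046756,
       -0.00043041,  0.00131656]), 'effort': array([ 1.19726570e-03, -6.20588279e+01, -2.18696728e+00, -2.49655455e+01,
        1.23123583e-02,  1.21321963e-02,  2.04169703e-05]), 'tool_pos': array([ 6.24481686e-01, -5.70681309e-05,  2.30454586e-01]), 'eef_rot': array([-3.13983867e+00,  2.98222824e-05,  1.57083757e+00]), 'wrist_force': array([ 0.42876465,  0.78835652, -0.50305175]), 'torque': array([-0.01241865, -0.04888814,  0.02874583]), 'width': 0.9991812053189666}
scene {'fov_y': 44.405019268733085, 'cx': 322.24265007796834, 'cy': 243.27314553662137, 'R': array([[ 0.5278605 ,  0.84912149, -0.01886744],
       [ 0.44980935, -0.29833149, -0.84182532],
       [-0.72044072,  0.43587958, -0.5394202 ]]), 't': array([-0.28655786, -0.16896677,  1.95964997]), 'shot': 1}
fallen_tube tip [([245.7, 303.4], 0.84)]
fallen_tube tr [([356.7, 267.9, 21.1, 28.5], 0.8, 345), ([211.8, 289.4, 41.5, 19.5], 0.63, 448)]
tray tip [([247.7, 307.7], 0.75)]
mixer tip [([384.0, 243.9], 0.89)]
cup_seat tip [([386.0, 202.7], 0.77)]
side {'fov_y': 45.543780572221316, 'cx': 324.02594667123, 'cy': 246.97071758441547, 'R': array([[ 0.8197256 , -0.57262065,  0.01247099],
       [-0.3658632 , -0.54024956, -0.75780903],
       [ 0.44067455,  0.61663279, -0.65235722]]), 't': array([-0.48981213,  0.28630506,  0.98647131]), 'shot': 2}
fallen_tube tip [([308.2, 245.9], 0.9), ([386.1, 346.5], 0.71)]
fallen_tube tr [([365.6, 341.7, 27.7, 43.5], 0.66, 702), ([310.2, 241.5, 41.3, 18.1], 0.56, 537), ([440.4, 359.4, 22.6, 49.3], 0.32, 742), ([230.1, 177.5, 27.4, 23.1], 0.29, 400)]
tray tip [([379.6, 352.1], 0.8)]
mixer tip [([248.0, 239.5], 0.95)]
cup_seat tip [([241.8, 189.4], 0.94)]
```

View pics/scene0.png

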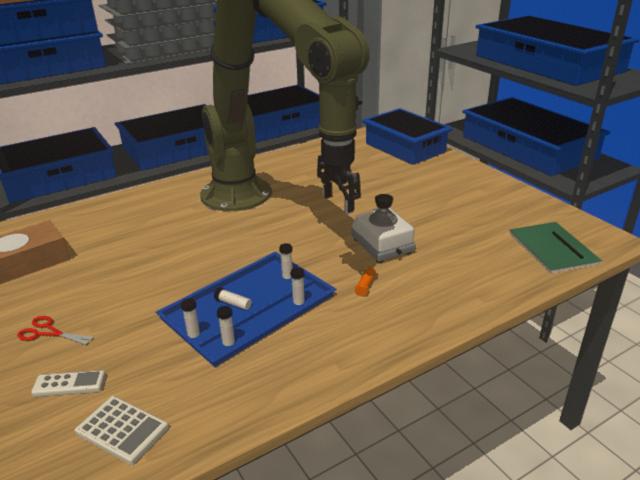

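View pics/side0.png

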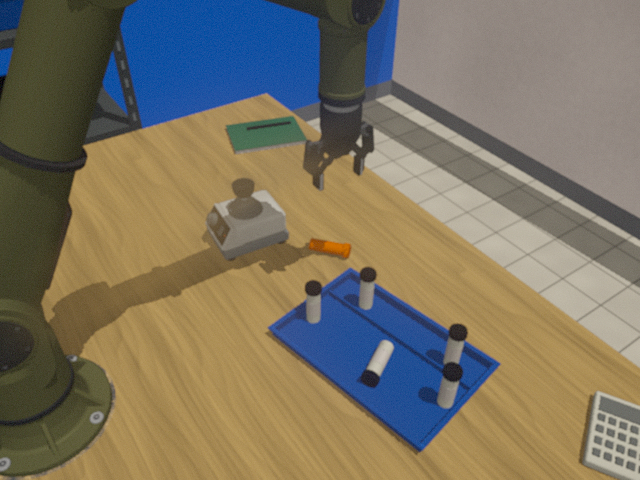

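The fallen tube candidates are:
- A white tube with a black cap in the tray, at scene (234,298) and side (378,363). It fits: white body, black cap, lying in the wide lane.
- An orange one on the table, at scene (366,281) and side (330,247). This is the look-alike to leave alone.

The mixer is at scene (384,235) with its cup at (385,201). I'll confirm in an enlarged crop and measure.

```bash
python3 - <<'E'
from h import *
ps={n:arm.snapshot(n) for n in ['scene','side']}
a,b=ps['scene'],ps['side']
ca=a['frame'][230:370,150:350]; cb=b['frame'][260:450,260:510]
cv2.imwrite('pics/crop1.png',cv2.cvtColor(np.vstack([cv2.resize(ca,(600,300) if 0 else (428,300),interpolation=3),cv2.resize(cb,(428,300),interpolation=3)]),cv2.COLOR_RGB2BGR))
import pickle; pickle.dump(ps,open('ps.pkl','wb'))
# ordinary tips
T={}
for t in ['tray','mixer','cup_seat']:
    uv=[arm.tip_of(p,t)[0]['uv'] for p in (a,b)]
    X=tri((a,b),uv); print(t,X.round(4),[np.round(proj(p,X)-u,1) for p,u in zip((a,b),uv)])
    z={'tray':0,'mixer':0,'cup_seat':.14}[t]; print('   ',[onz(p,u,z).round(4) for p,u in zip((a,b),uv)])
# fallen
for n,p in ps.items():
    for r in arm.trace(p,'fallen_tube'):
        m=r['region'];ys,xs=np.nonzero(m);c=np.array([xs.mean(),ys.mean()])
        pc=cv2.PCACompute2(np.c_[xs,ys].astype(np.float32),np.empty(0))
        print(n,r['p'],c.round(1),r['extent'],onz(p,c,.018).round(4),p['frame'][m].mean(0).round())
    for r in arm.tip_of(p,'fallen_tube'): print(n,'tip',r['p'],r['uv'],onz(p,r['uv'],.018).round(4))
    for r in arm.tip_of(p,'tube_a'): print(n,'a tip',round(r['p'],2),r['uv'],onz(p,r['uv'],.003).round(4))
E
```

```text
tray [ 0.5728 -0.2311  0.0054] [array([ 0.9, -0.9]), array([0.9, 1.3])]
    [array([ 0.5683, -0.2319,  0.    ]), array([ 0.5765, -0.2245,  0.    ])]
mixer [ 0.5219  0.2126 -0.0054] [array([ 0., -0.]), array([0., 0.])]
    [array([0.5285, 0.2074, 0.    ]), array([0.5191, 0.207 , 0.    ])]
cup_seat [0.5229 0.2136 0.1348] [array([ 0.5, -0.8]), array([0.5, 1.1])]
    [array([0.5334, 0.2039, 0.14  ]), array([0.5208, 0.2111, 0.14  ])]
scene 0.94 [232.  298.3] [212.2, 287.5, 41.5, 21.2] [ 0.539  -0.2591  0.018 ] [162. 152. 136.]
scene 0.72 [365.1 281.7] [357.6, 268.3, 20.3, 27.9] [0.6626 0.0543 0.018 ] [164.  80.  17.]
scene tip 0.83 [372.7, 270.3] [0.6327 0.0999 0.018 ]
scene tip 0.81 [247.0, 302.0] [ 0.5726 -0.2344  0.018 ]
scene a tip 0.86 [229.5, 343.0] [ 0.6683 -0.3258  0.003 ]
scene a tip 0.77 [286.5, 276.2] [ 0.5129 -0.0921  0.003 ]
scene a tip 0.77 [296.2, 302.7] [ 0.6241 -0.1262  0.003 ]
scene a tip 0.68 [194.6, 335.6] [ 0.6011 -0.3833  0.003 ]
side 0.86 [330.4 246.6] [309.7, 238.0, 43.0, 19.9] [0.6575 0.061  0.018 ] [169.  95.  15.]
side 0.81 [377.4 363.7] [361.8, 339.4, 31.5, 45.9] [ 0.5375 -0.2573  0.018 ] [131. 127. 126.]
side tip 0.96 [307.0, 244.6] [0.6173 0.0967 0.018 ]
side tip 0.69 [386.0, 343.4] [ 0.5813 -0.2291  0.018 ]
side tip 0.67 [311.6, 315.8] [ 0.5037 -0.0906  0.018 ]
side a tip 0.96 [446.1, 360.8] [ 0.6571 -0.3168  0.003 ]
side a tip 0.86 [445.0, 401.3] [ 0.5925 -0.3806  0.003 ]
side a tip 0.59 [312.2, 319.3] [ 0.507  -0.0878  0.003 ]
```

View pics/crop1.png

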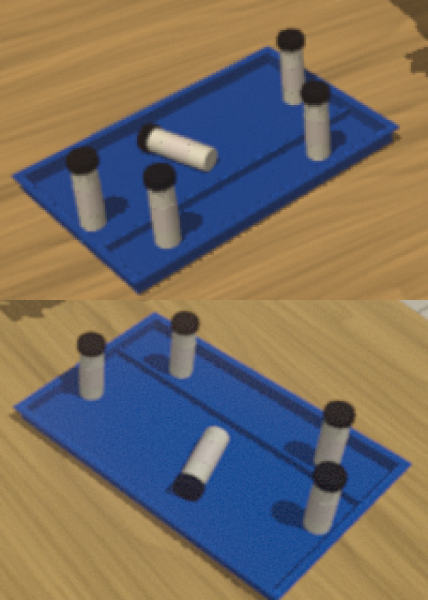

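The crop confirms the white tube lying in the wide lane as the target. Its cap points to the robot side, roughly azimuth 217°. I'll hover above it, turn the jaws across it and refine the pose with the wrist camera.

apply_moves(
  targets=[
    [[-43,-14,0],[0,0,0]],
    [[-43,-14,0],[0,0,0]],
    [[-43,-14,0],[0,0,0]],
    [[-43,-14,0],[0,0,0]],
    [[-43,-14,0],[0,0,0]],
    [[-43,-14,0],[0,0,0]],
    [[0,0,0],[0,0,8]],
    [[0,0,0],[0,0,8]],
  ],
)

```text
clock: 2.1
tool_pos: [0.5399, -0.2606, 0.2312]
eef_rot: [-3.141, 0.0, 1.282]
wrist_force: [0.7, 0.9, 0.1]
width: 1.001
```

apply_moves(
  targets=[
    [[0,0,0],[0,0,8]],
    [[0,0,0],[0,0,8]],
    [[0,0,0],[0,0,8]],
    [[0,0,0],[0,0,8]],
    [[0,0,0],[0,0,5]],
    [[0,0,0],[0,0,0]],
    [[0,0,0],[0,0,0]],
  ],
)

```text
clock: 2.8
tool_pos: [0.541, -0.2579, 0.2313]
eef_rot: [3.142, 0.0, 0.649]
wrist_force: [0.3, 0.0, -0.3]
width: 0.998
```

```bash
cat >> h.py <<'E'
from scipy.spatial.transform import Rotation as Ro
def wrist():
    s=arm.read_state(); p=arm.snapshot('wrist'); 
    T=np.eye(4);T[:3,:3]=Ro.from_euler('xyz',s['eef_rot']).as_matrix();T[:3,3]=s['tool_pos']
    W=np.linalg.inv(T@np.array(p['hand_eye'])); p['R']=W[:3,:3];p['t']=W[:3,3]
    return s,p
E
python3 - <<'E'
from h import *
s,p=wrist(); save(p,'w1'); print(s['joint_positions'].round(3),s['tool_pos'].round(4),s['eef_rot'].round(3),s['width'],s['clock'],s['wrist_force'].round(2)); print(p['fov_y'],np.array(p['hand_eye']).round(3))
for r in arm.trace(p,'fallen_tube'):
    m=r['region'];ys,xs=np.nonzero(m);c=np.array([xs.mean(),ys.mean()])
    print(r['p'],c.round(1),r['extent'],onz(p,c,.018).round(4))
    pts=np.array([onz(p,(x,y),.025)[:2] for x,y in zip(xs,ys)],np.float32)
    rc=cv2.minAreaRect(pts*1000); print(rc, cv2.boxPoints(rc).round(1).tolist())
for r in arm.tip_of(p,'fallen_tube'): print('tip',r['p'],r['uv'],onz(p,r['uv'],.018).round(4))
E
```

```text
[ 0.386  0.462  0.028  1.574 -0.014  1.106 -0.505] [ 0.541  -0.2579  0.2313] [3.142 0.    0.649] 0.9981001535067209 2.8 [ 0.3   0.02 -0.33]
69.82963648133997 [[ 0.    -0.947 -0.32   0.082]
 [ 1.    -0.     0.001 -0.   ]
 [-0.001 -0.32   0.947 -0.143]
 [ 0.     0.     0.     1.   ]]
0.69 [314.4 208.9] [292.3, 162.4, 40.9, 92.2] [ 0.5356 -0.2566  0.018 ]
((534.8446044921875, -254.9574432373047), (97.97293090820312, 34.92585372924805), 32.538429260253906) [[484.20001220703125, -266.6000061035156], [502.8999938964844, -296.0], [585.5, -243.3000030517578], [566.7000122070312, -213.89999389648438]]
0.49 [303.5 155.5] [94.8, 0.0, 438.8, 332.5] [ 0.573  -0.2145  0.018 ]
((565.8486328125, -228.2978973388672), (241.54579162597656, 370.91033935546875), 11.388524055480957) [[410.79998779296875, -70.30000305175781], [484.1000061035156, -433.8999938964844], [720.9000244140625, -386.29998779296875], [647.5999755859375, -22.600000381469727]]
tip 0.97 [315.6, 165.4] [ 0.5725 -0.2302  0.018 ]
```

View pics/w1.png

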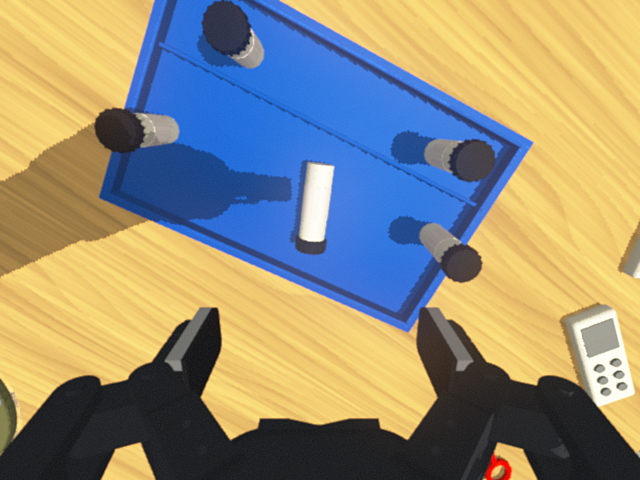

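Wrist view: the tube lies centred at about (314,208), foot end at (317,165), black cap at (311,246). The neighbours are well clear of where the jaws will go. Next I'll fit a silhouette model for the exact pose.

```bash
cat > fit.py <<'E'
from h import *
from scipy.optimize import minimize
th=np.linspace(0,2*np.pi,24,endpoint=False)
def pts(foot,u):
    u=u/np.linalg.norm(u); a=np.cross(u,[0.3,0.2,.9]);a/=np.linalg.norm(a); b=np.cross(u,a)
    mk=lambda r,z:[foot+u*z+r*(np.cos(t)*a+np.sin(t)*b) for t in th]
    return np.array(mk(.014,0)+mk(.014,.079)),np.array(mk(.016,.079)+mk(.016,.093))
def sil(p,foot,u):
    m=np.zeros((480*4,640*4),np.uint8)
    for P in pts(foot,u):
        q=np.array([proj(p,X) for X in P]); cv2.fillConvexPoly(m,cv2.convexHull(((q+.5)*4).astype(np.int32)),1)
    return cv2.resize(m.astype(np.float32),(640,480),interpolation=cv2.INTER_AREA)
def iou(p,m,foot,u):
    s=sil(p,foot,u); return np.minimum(s,m).sum()/np.maximum(s,m).sum()
E
python3 - <<'E'
from fit import *
views=[wrist()[1]]+[arm.snapshot(n) for n in('scene','side')]
ms=[]
for p in views:
    best=None
    for r in arm.trace(p,'fallen_tube'):
        ys,xs=np.nonzero(r['region']); c=onz(p,(xs.mean(),ys.mean()),.018)
        if np.hypot(c[0]-.537,c[1]+.258)<.03: best=r['region'].astype(np.float32);print(r['p'],c)
        if best is not None: break
    ms.append(best)
def fu(v):
    c=np.array([v[0]/1000,v[1]/1000,.018]);a=np.radians(v[2]);u=np.array([-np.cos(a),-np.sin(a),.026]);u/=np.linalg.norm(u)
    return c-u*.0465,u
for sel in ([0],[1],[2],[0,1,2]):
    sel=[i for i in sel if ms[i] is not None]
    if not sel: continue
    f=lambda v:-np.mean([iou(views[i],ms[i],*fu(v)) for i in sel])
    r=minimize(f,[537,-257,34],method='Nelder-Mead',options=dict(initial_simplex=[[537,-257,34],[543,-257,34],[537,-251,34],[537,-257,42]]))
    print(sel,r.x.round(2),r.fun)
E
```

```text
0.8 [ 0.53637142 -0.25621338  0.018     ]
0.95 [ 0.54028128 -0.25914565  0.018     ]
0.57 [ 0.53714975 -0.25679404  0.018     ]
[0] [ 536.45 -256.1    29.61] -0.9602495431900024
[1] [ 541.5  -258.4    29.91] -0.9361017942428589
[2] [ 540.63 -254.87   30.02] -0.9157254099845886
[0, 1, 2] [ 537.79 -256.24   30.14] -0.8853623867034912
```

apply_moves(
  targets=[
    [[0,0,0],[0,0,7.2]],
    [[-7.5,-3,20],[0,0,0]],
    [[0,0,35],[0,0,0]],
    [[0,0,35],[0,0,0]],
    [[0,0,30],[0,0,0]],
    [[0,0,0],[0,0,0]],
    [[0,0,0],[0,0,0]],
  ],
  claw=60,
)

```text
clock: 3.95
tool_pos: [0.5331, -0.2592, 0.1117]
eef_rot: [-3.141, 0.0, 0.52]
wrist_force: [-0.2, -0.2, -0.1]
width: 0.705
```

```bash
python3 - <<'E'
from fit import *
s,p=wrist(); save(p,'w2'); print(s['joint_positions'].round(3),s['tool_pos'].round(4),s['eef_rot'].round(3),s['width'],s['clock'])
for r in arm.trace(p,'fallen_tube'):
    print(r['p'],r['extent']); 
m=arm.trace(p,'fallen_tube')[0]['region'].astype(np.float32)
def fu(v):
    c=np.array([v[0]/1000,v[1]/1000,.018]);a=np.radians(v[2]);u=np.array([-np.cos(a),-np.sin(a),.026]);u/=np.linalg.norm(u)
    return c-u*.0465,u
f=lambda v:-iou(p,m,*fu(v))
r=minimize(f,[537,-257,30],method='Nelder-Mead',options=dict(initial_simplex=[[537,-257,30],[543,-257,30],[537,-251,30],[537,-257,38]])); print(r.x,r.fun)
E
```

```text
[ 0.379  0.572  0.051  1.747 -0.038  0.824 -0.603] [ 0.5331 -0.2592  0.1117] [-3.141  0.     0.52 ] 0.7047096229190404 3.95
0.72 [294.8, 172.6, 42.5, 131.9]
[ 536.51003359 -256.01366966   29.82459009] -0.9622392654418945
```

View pics/w2.png

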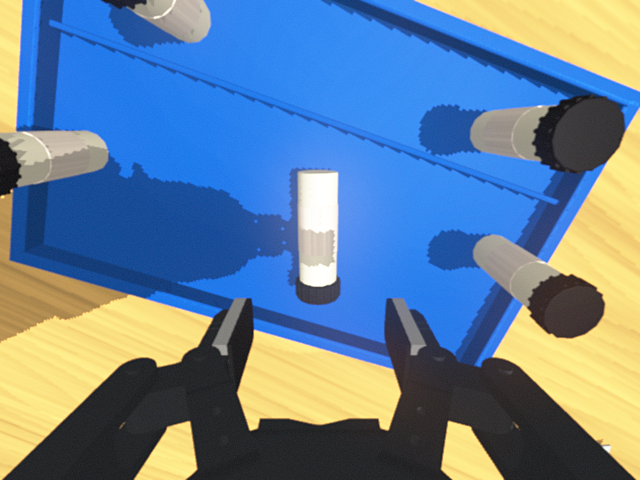

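Well centred: the tube at (318,235) sits midway between the pads and is aligned with tool x. Going down and closing.

apply_moves(
  targets=[
    [[0,0,35],[0,0,0]],
    [[0,0,35],[0,0,0]],
    [[-1,0,20],[0,0,0]],
    [[0,0,10],[0,0,0]],
    [[0,0,5],[0,0,0]],
    [[0,0,0],[0,0,0]],
    [[0,0,0],[0,0,0]],
  ],
)

```text
clock: 4.8
tool_pos: [0.533, -0.2601, 0.0076]
eef_rot: [3.14, -0.001, 0.52]
wrist_force: [0.2, -1.1, 0.4]
width: 0.704
```

apply_moves(
  targets=[
    [[0,0,0],[0,0,0]],
    [[0,0,0],[0,0,0]],
    [[0,0,0],[0,0,0]],
    [[0,0,0],[0,0,0]],
    [[0,0,0],[0,0,0]],
    [[0,0,0],[0,0,0]],
  ],
  claw=0,
)

```text
clock: 5.4
tool_pos: [0.5325, -0.2597, 0.0072]
eef_rot: [3.141, -0.001, 0.52]
wrist_force: [-0.0, -0.3, 5.5]
width: 0.307
```

apply_moves(
  targets=[
    [[0,0,-10],[0,0,0]],
    [[0,0,-20],[0,0,0]],
    [[0,0,-40],[0,0,0]],
    [[0,0,-45],[0,0,0]],
    [[0,0,-45],[0,0,0]],
    [[0,0,-45],[0,0,0]],
    [[0,0,-30],[0,0,0]],
    [[0,0,0],[0,0,0]],
  ],
)

```text
clock: 6.2
tool_pos: [0.5339, -0.2607, 0.2471]
eef_rot: [3.134, -0.005, 0.52]
wrist_force: [0.8, -0.1, 0.1]
width: 0.307
```

```bash
python3 - <<'E'
from h import *
s,p=wrist(); save(p,'w3'); print(s['joint_positions'].round(3),s['tool_pos'].round(4),s['eef_rot'].round(3),s['width'],s['clock'],s['wrist_force'])
E
```

```text
[ 0.372  0.437  0.063  1.572 -0.03   1.124 -0.609] [ 0.5339 -0.2607  0.2471] [ 3.134 -0.005  0.52 ] 0.30660162885832953 6.2 [ 0.82925215 -0.10491625  0.06240762]
```

View pics/w3.png

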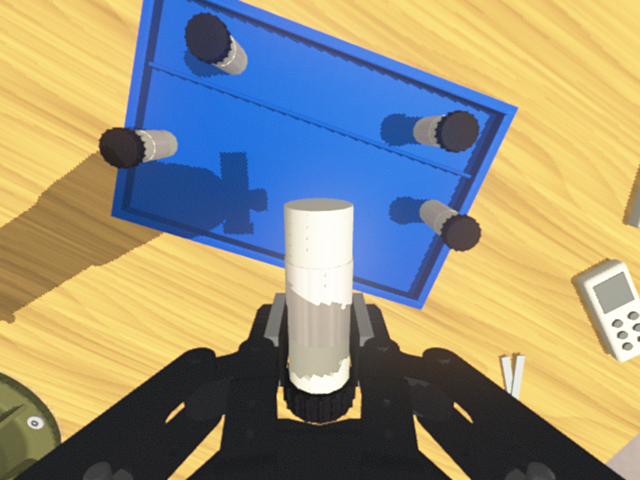

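Firmly gripped: the foot is at (318,207) and the cap at (320,400) by the palm. I'll tip the foot down (turn about −tool y) while still above the tray.

apply_moves(
  targets=[
    [[0,0,-20],[0,-4,0]],
    [[0,0,0],[0,-8,0]],
    [[0,0,0],[0,-8,0]],
    [[0,0,0],[0,-8,0]],
    [[0,0,0],[0,-8,0]],
    [[0,0,0],[0,0,0]],
  ],
)

```text
clock: 6.85
tool_pos: [0.5336, -0.2553, 0.2551]
eef_rot: [-3.131, 0.637, 0.534]
wrist_force: [-0.1, 0.8, -2.1]
width: 0.303
```

```bash
python3 - <<'E'
from h import *
s=arm.read_state(); print(s['joint_positions'].round(3),s['tool_pos'].round(4),s['eef_rot'].round(3),s['width'],s['clock'],s['wrist_force']); print(Ro.from_euler('xyz',s['eef_rot']).as_matrix().round(3))
E
```

```text
[ 0.086  0.721  0.178  1.227  0.309  1.678 -0.834] [ 0.5336 -0.2553  0.2551] [-3.131  0.637  0.534] 0.30300725022562136 6.85 [-0.05902905  0.7915733  -2.11401595]
[[ 0.692  0.503 -0.518]
 [ 0.409 -0.864 -0.293]
 [-0.595 -0.009 -0.804]]
```

```bash
cat >> h.py <<'E'
def pose_from(s): return np.array(s['tool_pos']),Ro.from_euler('xyz',s['eef_rot'])
def tool_R(heading,below):
    # tool z points at azimuth heading, 'below' deg under horizontal; tool x pointing down side (foot)
    h,b=np.radians([heading,below]); z=np.array([np.cos(h)*np.cos(b),np.sin(h)*np.cos(b),-np.sin(b)])
    y=np.cross(z,[-np.cos(h)*np.sin(b),-np.sin(h)*np.sin(b),-np.cos(b)]); x=np.cross(y,z)
    return Ro.from_matrix(np.c_[x,y,z])
def plan(p0,R0,p1,R1,n):
    rv=(R0.inv()*R1).as_rotvec(); out=[];p,R=p0,R0
    for i in range(1,n+1):
        pn=p0+(p1-p0)*i/n; Rn=R0*Ro.from_rotvec(rv*i/n)
        out.append([ (R.inv().apply(pn-p)*1000).round(1).tolist(), np.degrees((R.inv()*Rn).as_rotvec()).round(1).tolist()]); p,R=pn,Rn
    return out
E
python3 - <<'E'
from h import *
s=arm.read_state();p,R=pose_from(s)
print(tool_R(210,54).as_matrix().round(3))
R1=tool_R(250,50); p1=np.array([.53,-.18,.29])
for r in plan(p,R,p1,R1,6):print(r)
R2=tool_R(265,5);p2=np.array([.53,0,.30]); print()
for r in plan(p1,R1,p2,R2,8):print(r)
E
```

```text
[[ 0.701  0.5   -0.509]
 [ 0.405 -0.866 -0.294]
 [-0.588 -0.    -0.809]]
[[1.2, -11.2, -8.0], [-4.2, -0.6, -5.2]]
[[2.1, -10.4, -8.8], [-4.2, -0.6, -5.2]]
[[2.9, -9.5, -9.6], [-4.2, -0.6, -5.2]]
[[3.6, -8.5, -10.3], [-4.2, -0.6, -5.2]]
[[4.3, -7.4, -10.9], [-4.2, -0.6, -5.2]]
[[4.8, -6.2, -11.5], [-4.2, -0.6, -5.2]]

[[15.4, -7.7, -14.5], [-1.7, -5.6, -0.9]]
[[14.0, -7.0, -16.2], [-1.7, -5.6, -0.9]]
[[12.5, -6.3, -17.7], [-1.7, -5.6, -0.9]]
[[10.8, -5.6, -19.0], [-1.7, -5.6, -0.9]]
[[8.9, -4.8, -20.1], [-1.7, -5.6, -0.9]]
[[7.0, -4.1, -21.0], [-1.7, -5.6, -0.9]]
[[5.0, -3.4, -21.7], [-1.7, -5.6, -0.9]]
[[2.9, -2.7, -22.2], [-1.7, -5.6, -0.9]]
```

apply_moves(
  targets=[
    [[1,-11,-8],[-4.2,-0.6,-5.2]],
    [[2,-10,-9],[-4.2,-0.6,-5.2]],
    [[3,-9.5,-10],[-4.2,-0.6,-5.2]],
    [[4,-8.5,-10],[-4.2,-0.6,-5.2]],
    [[4,-7,-11],[-4.2,-0.6,-5.2]],
    [[5,-6,-12],[-4.2,-0.6,-5.2]],
    [[0,0,0],[0,0,0]],
  ],
)

```text
clock: 7.55
tool_pos: [0.5285, -0.182, 0.2971]
eef_rot: [3.126, 0.694, 1.217]
wrist_force: [-0.2, 0.3, 0.3]
width: 0.301
```

```bash
python3 - <<'E'
from h import *
s=arm.read_state(); print(s['joint_positions'].round(3),s['tool_pos'].round(4),s['width'],s['clock'],s['wrist_force']); print(Ro.from_euler('xyz',s['eef_rot']).as_matrix().round(3))
p,R=pose_from(s)
R2=tool_R(265,5);p2=np.array([.53,0,.30]); print()
for r in plan(p,R,p2,R2,8):print(r)
E
```

```text
[-0.133  0.483  0.054  1.589  0.61   1.421 -0.634] [ 0.5285 -0.182   0.2971] 0.3011186301409654 7.55 [-0.18246501  0.34335129  0.28984484]
[[ 0.266  0.941 -0.207]
 [ 0.721 -0.337 -0.605]
 [-0.64   0.012 -0.769]]

[[16.2, -7.5, -14.1], [-1.6, -5.6, -1.0]]
[[14.9, -6.8, -15.8], [-1.6, -5.6, -1.0]]
[[13.4, -6.1, -17.4], [-1.6, -5.6, -1.0]]
[[11.7, -5.4, -18.8], [-1.6, -5.6, -1.0]]
[[9.9, -4.6, -20.0], [-1.6, -5.6, -1.0]]
[[7.9, -3.9, -21.0], [-1.6, -5.6, -1.0]]
[[5.9, -3.2, -21.7], [-1.6, -5.6, -1.0]]
[[3.8, -2.5, -22.3], [-1.6, -5.6, -1.0]]
```

apply_moves(
  targets=[
    [[16,-7.5,-14],[-1.6,-5.6,-1]],
    [[15,-7,-16],[-1.6,-5.6,-1]],
    [[13,-6,-17],[-1.6,-5.6,-1]],
    [[12,-5.5,-19],[-1.6,-5.6,-1]],
    [[10,-4.5,-20],[-1.6,-5.6,-1]],
    [[8,-4,-21],[-1.6,-5.6,-1]],
    [[6,-3,-22],[-1.6,-5.6,-1]],
    [[4,-2.5,-22],[-1.6,-5.6,-1]],
  ],
)

```text
clock: 8.35
tool_pos: [0.5321, -0.0027, 0.2983]
eef_rot: [-3.041, 1.486, 1.575]
wrist_force: [-0.1, -0.7, -0.8]
width: 0.303
```

```bash
python3 - <<'E'
from h import *
s,p=wrist(); print(s['joint_positions'].round(3),s['tool_pos'].round(4),s['width'],s['clock'],s['wrist_force']); print(Ro.from_euler('xyz',s['eef_rot']).as_matrix().round(3))
save(p,'w4'); q=arm.snapshot('side'); r=arm.snapshot('scene')
cv2.imwrite('pics/c4.png',cv2.cvtColor(np.hstack([cv2.resize(q['frame'][100:340,170:430],(400,369)),cv2.resize(r['frame'][120:360,250:510],(400,369))]),cv2.COLOR_RGB2BGR))
E
```

```text
[-0.659  0.848  0.113  1.634  0.917  1.843 -0.991] [ 0.5321 -0.0027  0.2983] 0.30315154525011984 8.35 [-0.11856054 -0.65012048 -0.75339175]
[[-0.     0.995 -0.096]
 [ 0.084 -0.096 -0.992]
 [-0.996 -0.008 -0.084]]
```

View pics/w4.png

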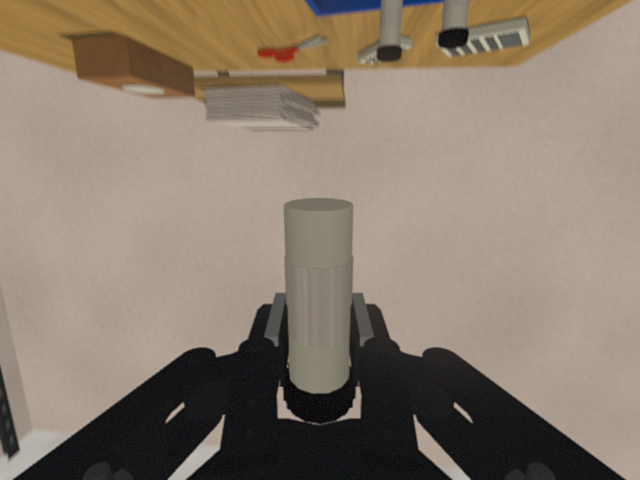

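View pics/c4.png

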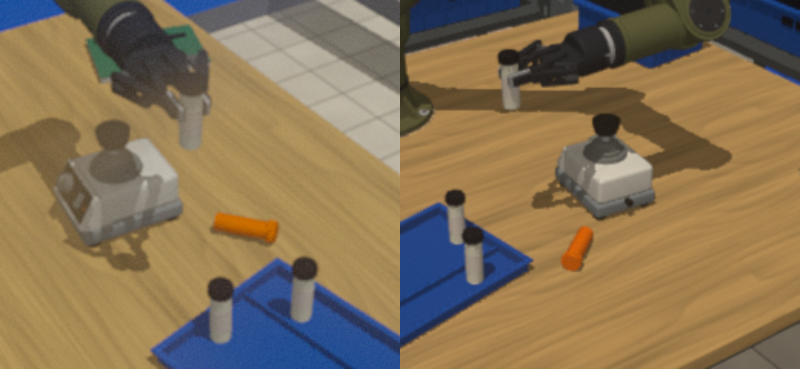

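The tube is upright, cap up, above the table. The mixer's cup needs a precise position, so I'll overlay its known geometry on both views.

```bash
cat > mix.py <<'E'
from h import *
def circ(c,r,z,n=60):
    t=np.linspace(0,2*np.pi,n,endpoint=False); return np.c_[c[0]+r*np.cos(t),c[1]+r*np.sin(t),np.full(n,z)]
def overlay(p,items,box,k,name):
    x0,y0,x1,y1=box; im=cv2.resize(p['frame'][y0:y1,x0:x1],None,fx=k,fy=k,interpolation=cv2.INTER_CUBIC)[:,:,::-1].copy()
    for P,col in items:
        q=np.array([(proj(p,X)-[x0,y0]+.5)*k for X in P]).astype(np.int32); cv2.polylines(im,[q],True,col,1)
    return im
E
python3 - <<'E'
from mix import *
a=arm.snapshot('scene');b=arm.snapshot('side')
for p,n in((a,'a'),(b,'b')):
    for t in('cup_seat','cup','mixer'):
        print(n,t,[(np.round(r['uv'],1).tolist(),round(r['p'],2)) for r in arm.tip_of(p,t)][:2],[(np.round(r['extent'],1).tolist(),round(r['p'],2),int(r['region'].sum())) for r in arm.trace(p,t)][:3])
c=(.5235,.211)
it=[(circ(c,.0255,.154),(0,0,255)),(circ(c,.0205,.154),(0,255,0))]
A=overlay(a,it,(345,180,425,265),5,'');B=overlay(b,it,(200,165,295,265),5,'')
H=max(A.shape[0],B.shape[0]); pad=lambda I:cv2.copyMakeBorder(I,0,H-I.shape[0],0,0,0)
I=np.hstack([pad(A),pad(B)]); I=cv2.resize(I,None,fx=.9,fy=.9); print(I.shape); cv2.imwrite('pics/mix1.png',I[:, :800])
E
```

```text
a cup_seat [([384.3, 201.0], 0.66)] [([375.8, 196.2, 18.2, 18.0], 0.56, 230)]Traceback (most recent call last):
  File "<stdin>", line 5, in <module>
ValueError: it knows: cup_seat, fallen_tube, mixer, tray, tube
```

```bash
python3 - <<'E'
from mix import *
from scipy.optimize import minimize
a=arm.snapshot('scene');b=arm.snapshot('side')
M=[]
for p,n in((a,'a'),(b,'b')):
    for t in('cup_seat','mixer'):
        tr=arm.trace(p,t)
        print(n,t,[(np.round(r['uv'],1).tolist(),round(r['p'],2)) for r in arm.tip_of(p,t)][:2],[(np.round(r['extent'],1).tolist(),round(r['p'],2),int(r['region'].sum())) for r in tr][:3])
        M.append(tr[0]['region'])
np.savez('mm.npz',*M)
c=(.5235,.211)
it=[(circ(c,.0255,.154),(0,0,255)),(circ(c,.0205,.154),(0,255,0))]
A=overlay(a,it,(345,180,425,265),5,'');B=overlay(b,it,(200,165,280,250),5,'')
I=np.hstack([A,B]);  cv2.imwrite('pics/mix1.png',I)
E
```

```text
a cup_seat [([383.6, 203.9], 0.61)] [([375.8, 195.8, 21.3, 15.9], 0.59, 252)]
a mixer [([381.8, 247.1], 0.81)] [([349.5, 193.7, 65.7, 71.4], 0.96, 2766)]
b cup_seat [([241.4, 188.1], 0.85), ([247.5, 238.6], 0.56)] [([231.0, 177.5, 27.9, 20.7], 0.74, 374)]
b mixer [([250.0, 240.8], 0.97)] [([207.4, 178.5, 81.7, 79.1], 0.81, 4265)]
```

View pics/mix1.png

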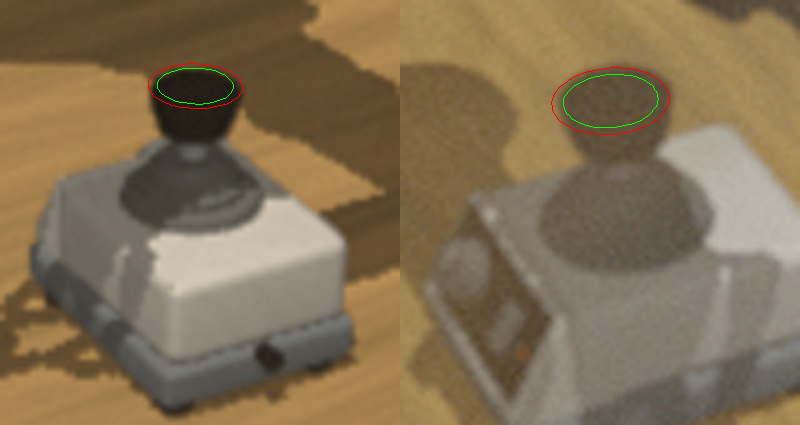

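The overlaid rings (rim at z = 154 mm) sit on the cup to within about 1 px in both views, around (195,86) and (612,101) in the crop. That puts the cup axis at about (0.524, 0.2105). Next I'll fit the held tube's pose in the tool frame, using the wrist, scene and side views.

```bash
cat > held.py <<'E'
from fit import *
def held(names=('wrist','scene','side'),z=True):
    s,p=wrist(); pt,R=pose_from(s); V=[]
    for n in names:
        q=p if n=='wrist' else arm.snapshot(n); best=None
        for r in arm.trace(q,'fallen_tube'):
            ys,xs=np.nonzero(r['region']); 
            if np.hypot(*(np.array([xs.mean(),ys.mean()])-proj(q,pt+R.apply([.005,0,-.011]))))<(40 if n=='wrist' else 12): best=r; break
        print(n,None if best is None else (round(best['p'],2),int(best['region'].sum())))
        if best is not None: V.append((n,q,best['region'].astype(np.float32)))
    return s,pt,R,V
def fk(v,pt,R):  # v: foot x,y(mm) axis z mm, tilt about y deg, tilt about z deg (tool)
    u=Ro.from_euler('yz',[v[3],v[4]],degrees=True).apply([-1,0,0]); return pt+R.apply(np.array(v[:3])/1000),R.apply(u)
E
python3 - <<'E'
from held import *
s,pt,R,V=held()
for sel in [[v] for v in V]:
    if sel[0][0]=='wrist':
        m=None
    v0=[52,0,-11,0,0]
    print(sel[0][0],'iou at nominal',[round(iou(q,m,*fk(v0,pt,R)),3) for n,q,m in sel])
    for n,q,m in sel:
        sl=sil(q,*fk(v0,pt,R)); ys,xs=np.nonzero(m);yt,xt=np.nonzero(sl>.5); print('  mask box',xs.min(),xs.max(),ys.min(),ys.max(),'model',xt.min(),xt.max(),yt.min(),yt.max(),'cent',(xs.mean()-xt.mean()).round(2),(ys.mean()-yt.mean()).round(2))
        im=q['frame'][:,:,::-1].copy(); c=cv2.findContours((sl>.5).astype(np.uint8),0,1)[0]; cv2.drawContours(im,c,-1,(0,0,255),1)
        cx,cy=int(xt.mean()),int(yt.mean()); h=130 if n=='wrist' else 45
        cv2.imwrite(f'pics/h_{n}.png',cv2.resize(im[max(cy-h,0):cy+h,cx-h:cx+h],(390,390),interpolation=cv2.INTER_NEAREST))
ims=[cv2.imread(f'pics/h_{n}.png') for n in('wrist','scene')]
cv2.imwrite('pics/h1.png',np.hstack(ims))
E
```

```text
wrist (0.66, 14481)
scene (0.77, 401)
side (0.71, 732)
wrist iou at nominal [np.float32(0.935)]
  mask box 283 355 198 423 model 285 356 198 423 cent -2.07 0.09
scene iou at nominal [np.float32(0.686)]
  mask box 313 328 151 190 model 313 328 149 188 cent -0.97 2.1
side iou at nominal [np.float32(0.78)]
  mask box 287 305 146 195 model 286 303 146 196 cent 1.67 -0.55
```

View pics/h1.png

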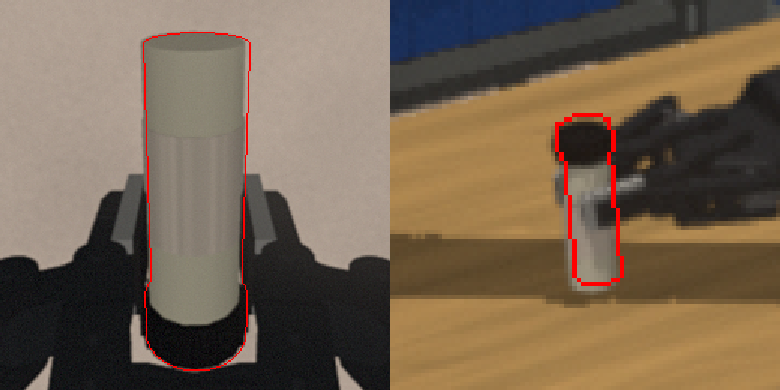

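View pics/h_side.png

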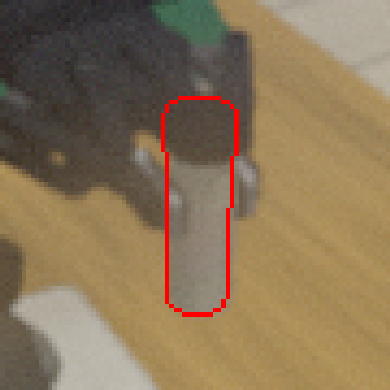

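```bash
python3 - <<'E'
from h import *
s=arm.read_state();p,R=pose_from(s)
R1=tool_R(288,1); p1=np.array([.527,.20,.285])
for r in plan(p,R,p1,R1,8):print(r)
E
```

```text
[[3.9, -3.0, -24.9], [-2.9, -0.5, -0.1]]
[[3.7, -1.8, -25.0], [-2.9, -0.5, -0.1]]
[[3.4, -0.5, -25.1], [-2.9, -0.5, -0.1]]
[[3.2, 0.8, -25.2], [-2.9, -0.5, -0.1]]
[[3.0, 2.1, -25.1], [-2.9, -0.5, -0.1]]
[[2.8, 3.4, -25.0], [-2.9, -0.5, -0.1]]
[[2.6, 4.7, -24.8], [-2.9, -0.5, -0.1]]
[[2.3, 5.9, -24.6], [-2.9, -0.5, -0.1]]
```

apply_moves(
  targets=[
    [[4,-3,-25],[-2.9,-0.5,-0.1]],
    [[3.5,-2,-25],[-2.9,-0.5,-0.1]],
    [[3.5,-0.5,-25],[-2.9,-0.5,-0.1]],
    [[3,1,-25],[-2.9,-0.5,-0.1]],
    [[3,2,-25],[-2.9,-0.5,-0.1]],
    [[3,3.5,-25],[-2.9,-0.5,-0.1]],
    [[2.5,4.5,-25],[-2.9,-0.5,-0.1]],
    [[2.5,6,-25],[-2.9,-0.5,-0.1]],
  ],
)

```text
clock: 10.3
tool_pos: [0.5269, 0.2014, 0.2847]
eef_rot: [-3.037, 1.554, 1.988]
wrist_force: [0.4, -0.1, -1.0]
width: 0.304
```

apply_moves(
  targets=[
    [[0,0,0],[0,0,0]],
    [[0,0,0],[0,0,0]],
  ],
)

```text
clock: 10.5
tool_pos: [0.5268, 0.2007, 0.2847]
eef_rot: [-3.034, 1.554, 1.99]
wrist_force: [-0.6, -0.2, -1.0]
width: 0.306
```

```bash
python3 - <<'E'
from held import *
s,pt,R,V=held()
print(s['joint_positions'].round(3),pt.round(4),s['width'],s['clock'],s['wrist_force'].round(2)); print(R.as_matrix().round(3))
v0=[52,-.5,-11,0,0]
ims=[]
for n,q,m in V:
    foot,u=fk(v0,pt,R); 
    if n!='wrist':
        w=m.copy(); 
        from scipy.optimize import minimize
        f=lambda d:-iou(q,m,foot+d[0]/1000*np.array(q['R'])[0]+d[1]/1000*np.array(q['R'])[1],u)
        r=minimize(f,[0,0],method='Nelder-Mead',options=dict(initial_simplex=[[0,0],[4,0],[0,4]])); print(n,'image shift mm right,down',r.x.round(1),r.fun)
    sl=sil(q,foot,u); im=q['frame'][:,:,::-1].copy(); c=cv2.findContours((sl>.5).astype(np.uint8),0,1)[0]; cv2.drawContours(im,c,-1,(0,0,255),1)
    yt,xt=np.nonzero(sl>.5);cx,cy=int(xt.mean()),int(yt.mean())+(0 if n=='wrist' else 15); h=130 if n=='wrist' else 50
    ims.append(cv2.resize(im[max(cy-h,0):cy+h,cx-h:cx+h],(400,400),interpolation=cv2.INTER_NEAREST))
cv2.imwrite('pics/h2.png',np.hstack(ims[1:]))
cv2.imwrite('pics/h2w.png',ims[0])
E
```

```text
wrist (0.96, 14269)
scene None
side None
[-0.975  0.913  0.042  1.594  1.008  1.895 -1.023] [0.5268 0.2007 0.2847] 0.3059308539828049 10.5 [-0.63 -0.21 -0.99]
[[-0.007  0.952  0.306]
 [ 0.016  0.306 -0.952]
 [-1.    -0.002 -0.017]]Traceback (most recent call last):
  File "<stdin>", line 16, in <module>
    return _nx.concatenate(arrs, 1, dtype=dtype, casting=casting)
           ~~~~~~~~~~~~~~~^^^^^^^^^^^^^^^^^^^^^^^^^^^^^^^^^^^^^^^
ValueError: need at least one array to concatenate
```

```bash
cat > ov.py <<'E'
from held import *
from mix import circ
def show(name,v0=[52,-.5,-11,0,0],c=(.524,.2105),dz=0,box=48,draw=True):
    s=arm.read_state();pt,R=pose_from(s);foot,u=fk(v0,pt,R); print('foot',foot.round(4),'u',u.round(3),'tcp',pt.round(4),s['joint_positions'].round(3),'w',round(s['width'],3),'F',s['wrist_force'].round(2),s['clock'])
    ims=[]
    for n in('scene','side'):
        q=arm.snapshot(n);k=8;cx,cy=proj(q,[c[0],c[1],.18]).astype(int);x0,y0=cx-box//2,cy-box//2-4
        im=cv2.resize(q['frame'][y0:y0+box+8,x0:x0+box],None,fx=k,fy=k,interpolation=cv2.INTER_CUBIC)[:,:,::-1].copy()
        if draw:
            for P in pts(foot,u):
                hh=cv2.convexHull(((np.array([proj(q,X) for X in P])-[x0,y0]+.5)*k).astype(np.int32)); cv2.polylines(im,[hh],True,(0,0,255),1)
            for r in(.0255,.0205): cv2.polylines(im,[((np.array([proj(q,X) for X in circ(c,r,.154-dz)])-[x0,y0]+.5)*k).astype(np.int32)],True,(0,255,0),1)
        ims.append(im)
    cv2.imwrite(f'pics/{name}.png',np.hstack(ims))
E
python3 -c "
from ov import *
show('o1')"
```

```text
foot [0.5231 0.2104 0.2334] u [ 0.006 -0.016  1.   ] tcp [0.5273 0.1992 0.2852] [-0.972  0.912  0.042  1.594  1.008  1.895 -1.023] w 0.302 F [ 0.6  -0.05 -0.32] 10.8
```

View pics/o1.png

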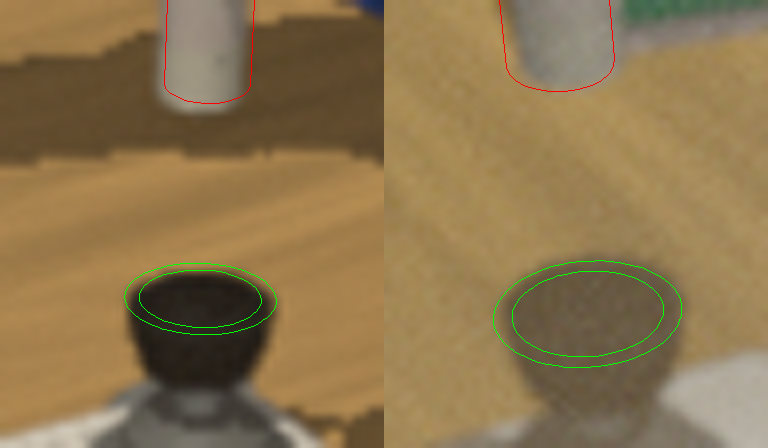

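Relative to the cup, the tube sits about 2 mm off: to the left in the scene view (tube bottom at column 201, model at 207) and nearly aligned in the side view. I'll shift 2 mm and lower to just above the rim.

apply_moves(
  targets=[
    [[10,2.3,-1.3],[0,0,0]],
    [[20,0,0],[0,0,0]],
    [[20,0,0],[0,0,0]],
    [[15,0,0],[0,0,0]],
    [[3,0,0],[0,0,0]],
    [[0,0,0],[0,0,0]],
    [[0,0,0],[0,0,0]],
  ],
)

```text
clock: 11.6
tool_pos: [0.5285, 0.2033, 0.2172]
eef_rot: [-3.071, 1.554, 1.952]
wrist_force: [-0.1, 0.3, -0.3]
width: 0.303
```

```bash
python3 -c "
from ov import *
show('o2')"
```

```text
foot [0.5243 0.2144 0.1654] u [ 0.006 -0.016  1.   ] tcp [0.5285 0.2033 0.2172] [-0.971  1.013  0.035  1.588  0.982  1.848 -1.109] w 0.303 F [-0.07  0.26 -0.34] 11.6
```

View pics/o2.png

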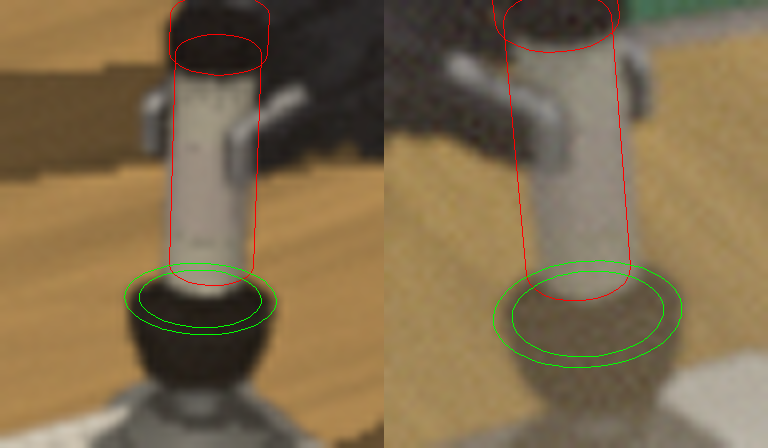

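apply_moves(
  targets=[
    [[3,-0.3,1.2],[0,0,0]],
    [[7,0,0],[0,0,0]],
    [[7,0,0],[0,0,0]],
    [[5,0,0],[0,0,0]],
    [[0,0,0],[0,0,0]],
    [[0,0,0],[0,0,0]],
  ],
)

```text
clock: 12.3
tool_pos: [0.5283, 0.2024, 0.1947]
eef_rot: [-3.022, 1.554, 2.0]
wrist_force: [0.3, 0.2, -0.5]
width: 0.303
```

```bash
python3 -c "
from ov import *
show('o3')"
```

```text
foot [0.5241 0.2135 0.1429] u [ 0.007 -0.015  1.   ] tcp [0.5283 0.2024 0.1947] [-0.969  1.046  0.033  1.587  0.975  1.831 -1.137] w 0.303 F [ 0.32  0.16 -0.51] 12.3
```

View pics/o3.png

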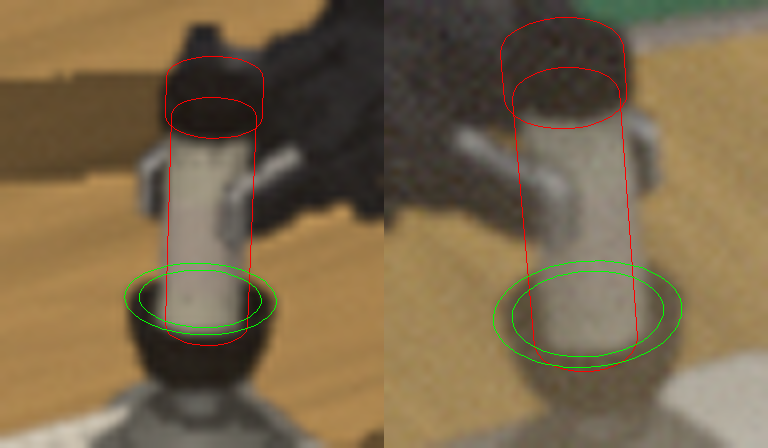

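The tube is centred inside the cup (scene 203 against 201, side 590 against 592) with no contact yet. Pressing in small steps now.

apply_moves(
  targets=[
    [[2,0,0],[0,0,0]],
    [[0,0,0],[0,0,0]],
    [[0,0,0],[0,0,0]],
  ],
)

```text
clock: 12.7
tool_pos: [0.5283, 0.2024, 0.1929]
eef_rot: [-3.053, 1.553, 1.97]
wrist_force: [0.8, 0.3, -0.4]
width: 0.301
```

apply_moves(
  targets=[
    [[2,0,0],[0,0,0]],
    [[0,0,0],[0,0,0]],
    [[0,0,0],[0,0,0]],
  ],
)

```text
clock: 13.0
tool_pos: [0.5283, 0.2024, 0.1912]
eef_rot: [-3.061, 1.554, 1.961]
wrist_force: [0.4, 1.1, 1.5]
width: 0.31
```

apply_moves(
  targets=[
    [[1,0,0],[0,0,0]],
    [[0,0,0],[0,0,0]],
    [[0,0,0],[0,0,0]],
  ],
)

```text
clock: 13.3
tool_pos: [0.5283, 0.2024, 0.1901]
eef_rot: [-3.057, 1.554, 1.965]
wrist_force: [-0.7, -0.5, 2.5]
width: 0.305
```

apply_moves(
  targets=[
    [[1.5,0,0],[0,0,0]],
    [[0,0,0],[0,0,0]],
    [[0,0,0],[0,0,0]],
  ],
)

```text
clock: 13.6
tool_pos: [0.5283, 0.2024, 0.1886]
eef_rot: [-3.057, 1.554, 1.965]
wrist_force: [0.7, -1.1, 4.6]
width: 0.306
```

apply_moves(
  targets=[
    [[1.5,0,0],[0,0,0]],
    [[0,0,0],[0,0,0]],
    [[0,0,0],[0,0,0]],
  ],
)

```text
clock: 13.9
tool_pos: [0.5283, 0.2024, 0.1874]
eef_rot: [-3.067, 1.554, 1.955]
wrist_force: [0.7, -0.1, 6.2]
width: 0.307
```

```bash
python3 -c "
from ov import *
show('o4')
F=[]
for i in range(10):
    arm.snapshot('side'); s=arm.read_state(); F.append([*s['wrist_force'],s['tool_pos'][2]*1000])
print(np.round(np.mean(F,0),2),np.round(np.std(F,0),2),s['clock'])
show('o5',draw=False)
"
```

```text
foot [0.5241 0.2135 0.1355] u [ 0.006 -0.015  1.   ] tcp [0.5283 0.2024 0.1874] [-0.969  1.058  0.032  1.585  0.972  1.826 -1.146] w 0.307 F [ 0.66 -0.06  6.19] 13.9
[  0.49  -0.5    5.64 187.39] [0.42 0.6  0.62 0.01] 14.5
foot [0.5241 0.2135 0.1356] u [ 0.006 -0.015  1.   ] tcp [0.5283 0.2024 0.1874] [-0.969  1.058  0.032  1.585  0.972  1.826 -1.146] w 0.306 F [ 0.03 -0.31  6.38] 14.5
```

View pics/o5.png

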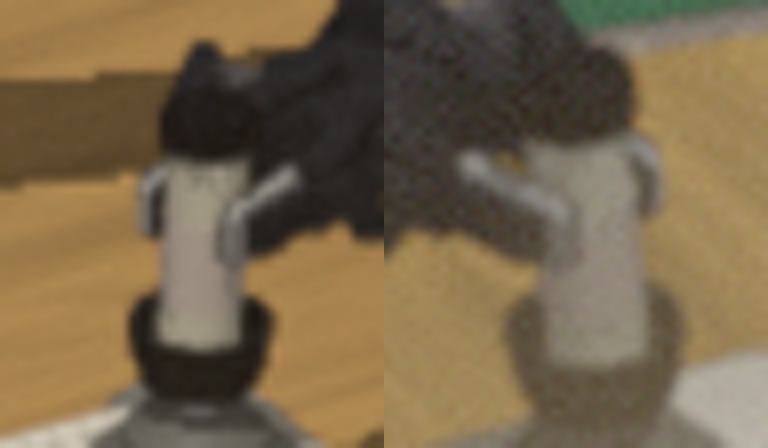

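The force is 5.6 N mean, plus about 0.5 N of pre-contact offset. That gives roughly 6.1 N, or a cup depth of about 5 mm. The picture shows the tube standing centred in the lowered cup, the fingers well above the rim. Holding.

apply_moves(
  targets=[
    [[0,0,0],[0,0,0]],
    [[0,0,0],[0,0,0]],
    [[0,0,0],[0,0,0]],
    [[0,0,0],[0,0,0]],
    [[0,0,0],[0,0,0]],
    [[0,0,0],[0,0,0]],
    [[0,0,0],[0,0,0]],
    [[0,0,0],[0,0,0]],
  ],
)

```text
clock: 15.4
tool_pos: [0.5283, 0.2024, 0.1874]
eef_rot: [-3.07, 1.554, 1.952]
wrist_force: [1.5, -1.2, 6.0]
width: 0.305
```

apply_moves(
  targets=[
    [[0,0,0],[0,0,0]],
    [[0,0,0],[0,0,0]],
    [[0,0,0],[0,0,0]],
    [[0,0,0],[0,0,0]],
    [[0,0,0],[0,0,0]],
    [[0,0,0],[0,0,0]],
    [[0,0,0],[0,0,0]],
    [[0,0,0],[0,0,0]],
  ],
)

```text
clock: 16.2
tool_pos: [0.5283, 0.2024, 0.1874]
eef_rot: [-3.07, 1.554, 1.952]
wrist_force: [0.7, -0.4, 6.1]
width: 0.302
```

apply_moves(
  targets=[
    [[0,0,0],[0,0,0]],
    [[0,0,0],[0,0,0]],
    [[0,0,0],[0,0,0]],
    [[0,0,0],[0,0,0]],
    [[0,0,0],[0,0,0]],
    [[0,0,0],[0,0,0]],
    [[0,0,0],[0,0,0]],
    [[0,0,0],[0,0,0]],
  ],
)

```text
clock: 17.0
tool_pos: [0.5283, 0.2024, 0.1874]
eef_rot: [-3.069, 1.554, 1.953]
wrist_force: [-1.1, 0.4, 6.3]
width: 0.305
```

apply_moves(
  targets=[
    [[0,0,0],[0,0,0]],
    [[0,0,0],[0,0,0]],
    [[0,0,0],[0,0,0]],
    [[0,0,0],[0,0,0]],
    [[0,0,0],[0,0,0]],
    [[0,0,0],[0,0,0]],
    [[0,0,0],[0,0,0]],
    [[0,0,0],[0,0,0]],
  ],
)

```text
clock: 17.8
tool_pos: [0.5283, 0.2024, 0.1874]
eef_rot: [-3.069, 1.554, 1.953]
wrist_force: [0.4, 0.4, 6.0]
width: 0.303
```

```bash
python3 -c "
from ov import *
F=[]
for i in range(8):
    p=arm.snapshot('scene'); s=arm.read_state(); F.append([*s['wrist_force'],s['tool_pos'][2]*1000])
print(np.round(np.mean(F,0),2),np.round(np.std(F,0),2),s['clock'],s['width'])
show('o6'); p=arm.snapshot('scene'); save(p,'fin')
for r in arm.tip_of(p,'tube_a'): print(round(r['p'],2),r['uv'],onz(p,r['uv'],.003).round(3))
"
```

```text
[  0.84  -0.51   5.96 187.39] [0.58 0.23 0.5  0.01] 18.2 0.3040837189177242
foot [0.5241 0.2135 0.1356] u [ 0.006 -0.015  1.   ] tcp [0.5283 0.2024 0.1874] [-0.969  1.058  0.032  1.585  0.972  1.826 -1.146] w 0.304 F [ 1.75 -0.46  5.18] 18.2
0.82 [226.4, 343.0] [ 0.664 -0.332  0.003]
0.67 [194.6, 332.0] [ 0.589 -0.379  0.003]
0.56 [289.1, 275.5] [ 0.514 -0.085  0.003]
```

View pics/o6.png

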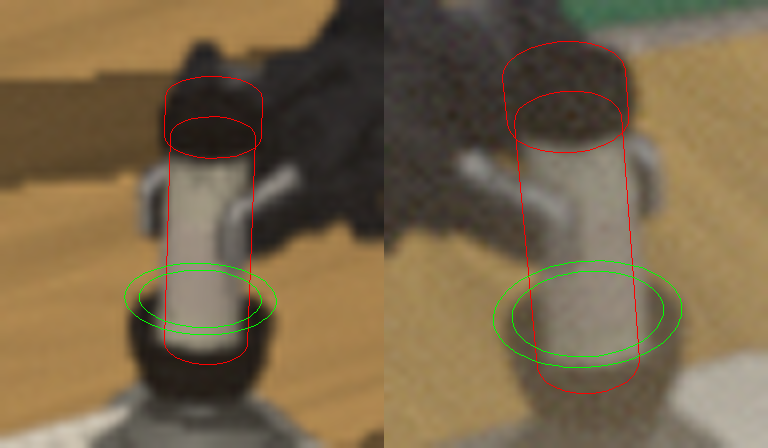

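View pics/fin.png

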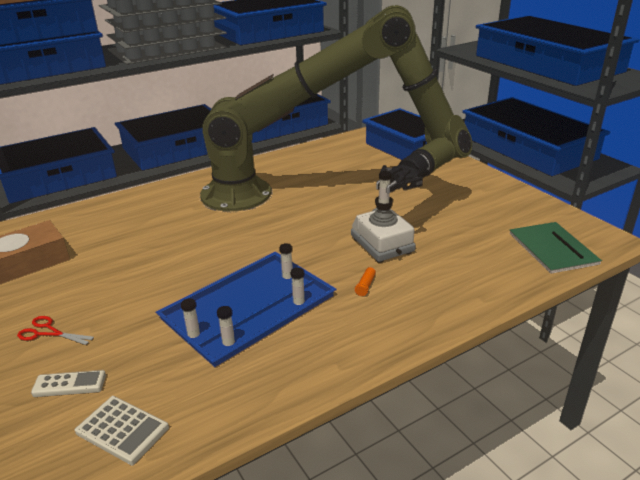

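The four neighbours still stand at (194,318), (228,327), (287,262) and (298,287). The tube is upright in the cup at (384,190). Everything is steady, so I'm handing in.

```bash
python3 -c "
from h import *
print(arm.job_done()); s=arm.read_state(); print(s['clock'],s['wrist_force'])"
```

```text
the job is handed in; nothing more can be done
None
the job is handed in; nothing more can be done
```

I gripped the fallen white tube across its body, lifted it out of the tray and turned it cap up. I then carried it to the mixer and pressed its foot into the cup. It was held there for about 4 s and handed in at about 18 s on the clock, still gripped and pressed.

**Cup depth:** the last checks gave a steady upward force of about 6 N. From that and the point of first contact I estimate the cup about 5 mm down, between 4.6 and 5.7 mm. This is inferred, since the joint itself can't be read.

**Tube position:** the foot was about 1 mm from the cup's centre in both views, and the tube about 1° from vertical. The fingers were clear of the rim and nothing was drifting.

**Other tubes:** all four neighbours looked upright and in place in the last scene picture. The network's final check reported only three of them, and those were within its scatter of their earlier positions. I did not touch the orange look-alike.

**Disagreements:** the scene and side cameras differed from the arm's own readings by 1–3 mm, so I centred the tube by its position relative to the cup in the pictures. The networks also failed to find the tube above the cup, so I checked that by overlaying its outline instead.

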